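# Pop the lid of a dry-block heater and fit the block that fills its empty place

## Task

Press down on the front edge of the dry-block heater's lid so that its push catch pops it ajar, then swing the lid all the way up to its stop. Of the three loose aluminium blocks, which differ only in width (best told by feel), lower the one that fills the empty place in the well into it, straight and fully home. Leave the lid open for loading, the other two blocks standing on the bench, and the bottle, the tip box and the tube rack as they stand.

Things in the scene. Friction and masses are not known exactly. Their poses are not given: they have to be found in the camera images.
- heater: White dry-block heater fixed on the bench, 300 (x) by 260 mm (y); origin at the centre of its underside, front (-x) towards the robot. Deck 105 mm above the bench, from x = -97 to 150 mm; ahead of it a grey panel slopes down to 50 mm height at x = -150. A cover at the back (x = 108 to 150) is 129 mm high. All heights of the heater and lid are above the bench.
- well (a point): Centre of the heater's well, on its floor (65 mm high; 40 mm below the deck), at x = -10 mm in the heater's frame. The well is 110 mm (x) by 168 mm (y) and has three equal places side by side along y; two hold fixed aluminium blocks 55 mm wide (tops 111 mm high), the third is empty.
- lid (a joint): Lid hinge: 0 shut and caught; negative while pressed in (stop at -0.036 rad); about 0.17 popped ajar; 1.20 at its stop, where the lid still leans over the well, 69 degrees up from level. The hinge is stiff (0.35 Nm) and holds the lid where it is left. Pressing the front edge 4 mm down (10 N) and letting go frees the catch and a sprung ejector lifts the edge 30 mm; pressed shut again it may catch again.
- lid_hinge (a point): Middle of the hinge axis at the back of the lid, 118 mm high, x = 95 mm in the heater's frame. The lid is a flat panel, 190 mm from hinge to front edge, 230 mm wide (y), 12 mm thick, white frame, smoked window, 0.3 kg. Lid frame: x from the front edge back to the hinge, y along the hinge, z out of its top.
- lid_edge (a point): Middle of the lid's lower front edge: 190 mm from the hinge along the lid, 5 mm below the axis (113 mm high when shut); moves with the lid. A steel catch plate 24 mm wide hangs 35 mm below the lid here, 5 to 17 mm in from the edge, and the ejector pin (10 mm thick) stands 38 mm above the deck at y = +100 mm once released: hook the edge 40 to 80 mm to either side.
- lid_press (a point): Blue press mark on the lid's top face, midway along the front edge, 17 mm in from it (125 mm high when shut); moves with the lid.
- place: Bare copper-coloured hot plate of the empty place; origin at the centre of the place on the well floor, where the centre of the fitted block's underside belongs; x and y as the heater's. The room there is 110 mm along x and 56.5 to 57 mm along y.
- block_a: One of three loose aluminium blocks that look alike, 106 mm long (x), 46 mm high; one is 45, one 53 and one 61 mm wide (y), unmarked: feel which. The 53 mm one fills the place. About 0.5 kg; origin at the centre of the underside. In the middle of the top a black lifting lug, 46 (x) by 12 (y) by 36 mm high (46 to 82 mm above the underside). Turned half round it is the same.
- block_b: One of three loose aluminium blocks that look alike, 106 mm long (x), 46 mm high; one is 45, one 53 and one 61 mm wide (y), unmarked: feel which. The 53 mm one fills the place. About 0.5 kg; origin at the centre of the underside. In the middle of the top a black lifting lug, 46 (x) by 12 (y) by 36 mm high (46 to 82 mm above the underside). Turned half round it is the same.
- block_c: One of three loose aluminium blocks that look alike, 106 mm long (x), 46 mm high; one is 45, one 53 and one 61 mm wide (y), unmarked: feel which. The 53 mm one fills the place. About 0.5 kg; origin at the centre of the underside. In the middle of the top a black lifting lug, 46 (x) by 12 (y) by 36 mm high (46 to 82 mm above the underside). Turned half round it is the same.
- bottle: Blue bottle with a red cap, 72 mm in diameter, 215 mm tall, 0.55 kg; origin at the centre of its underside. To be left alone.
- tip_box: Pipette tip box with a yellow lid, 124 by 86 mm (x, y), 64 mm high; origin at the centre of its underside. To be left alone.
- tube_rack: White tube rack, 200 by 70 mm (x, y), 58 mm high, with capped tubes up to 102 mm high; origin at the centre of its underside. To be left alone.
Things that resemble listed ones, but are neither listed nor needed, are in the scene too. What is shaped like the block_c but purple is not meant.

How it is judged:
By the outcome, as a careful person would: the job done as asked, in the order asked, and still so for the second after the job is handed in, with the robot touching nothing.
It also fails if it takes over 72 s, if anything falls off the work surface, if the arm or the gripper's body presses on something with over 40 N, if the wrist force passes 120 N, or if a joint passes its speed limit or range.

## Robot

A 6-joint arm with a two-finger parallel gripper is mounted at the origin on the work surface. World frame = base frame: x ahead of the robot, y to its left, z up, the work surface at z = 0. Lengths are in m, angles in rad, forces in N, time in s.
With the tool pointing down it reaches from about 0.275 to 0.75 m from the base axis. Payload 10.2 kg.
Tool frame: the origin (TCP) lies where the fingers leave the gripper's body, on its centre line; the fingertips stand 64 mm ahead of it and the grasp point (between the pads) lies 45 mm ahead of it; z points along the fingers, y is the line along which they close (so a half turn about z gives the same grasp; the last joint's range is limited). The gripper opens to 88 mm and grips with 3 to 60 N. Pads are 18 mm wide; open, the fingers measure 123 mm over their backs; the gripper's body (75 mm by 187 mm) begins 45 mm behind the grasp point.
Start: joints at [1.029, 0.313, 1.498, -0, 1.331, -0.223], TCP at [0.165, 0.499, 0.303] pointing down, gripper open.
Joint ranges: [-2.94, 2.94], [-0.97, 2.17], [0.19, 2.56], [-1.23, 4.37], [0.02, 3.11], [-2.88, 2.88]. Speed limits (rad/s): [2.39, 2.39, 3.01, 3.14, 3.14, 3.14].

## Interface

Orientations are given as a 3x3 rotation matrix whose columns are the frame's x, y, z axes.
In Python, from station import ctrl, planner, camera, order, boxes_of, silhouettes, telemetry gives the robot as it stands. Calls block until the motion is done:
- ctrl.move_ptp(position, orientation): joint-space move of the TCP to a pose.
- ctrl.move_straight(position, ori=None, max_speed=0.15, f_stop=None): straight line of the TCP; ori=None keeps the orientation; max_speed is the mean speed in m/s. With f_stop (N) it stops when the force on the tool has changed by that much, and returns True; else False.
- ctrl.move_joints(angles): joint-space move.
- ctrl.open_jaws() and ctrl.gripper_close(grip_force=None): open the fingers fully, or close them until they stop; grip_force is the grip in N (None keeps the last).
- ctrl.hold(seconds).
- planner.solve_ik(position, orientation): joint angles nearest the present ones, or None.
- camera(name): name is "scene" or "top" or "wrist"; returns a dict with "frame" (400x640x3 uint8, blue, green, red), "fx", "fy", "cx", "cy" (pixels), "xyz" and "attitude" of the camera in the world; the wrist camera has in their place "tool_from_camera" (4x4, takes a point from camera to tool coordinates, whose origin is the TCP and whose axes are the flange's). Camera axes: x right, y down, z forward; pixel columns grow to the right and rows downward; lengths in m; the calibration is good to about 2 mm. A picture is of the moment at which its call begins: read the wrist's pose just before it. There is no depth.
A pose or a line that the arm cannot do raises ctrl.PlanningError and nothing moves.
- order.finish_job(): hands the job in; it is judged then, once.
Trained networks look in a picture, given as the dict that the camera call returned (one of the last four; its "shot" number tells which), for a name from the list of things; names that differ only in an ending like _2 or _b are one class to them, and where a whole thing is asked for, a point or a joint stands for the part that bears it (a point fixed in the world has none). Each returns a list of dicts, best first, with "p" (0 to 1); they miss things now and then, are a little off and sometimes report something else, mostly with a low value. They report only what shows in the picture. A call takes as long as a camera call. They do not tell look-alikes from the thing itself.
- boxes_of(picture, name): "centre" ([x, y, z] in m, in the coordinates of the camera as it stood for that picture, good to about 4 mm: the middle of the surface that is visible of it).
- silhouettes(picture, name): "mask" (400x640 bool, what is visible of it).
Readings, each from a call of its own:
- telemetry.read_time_s(): time.
- telemetry.read_joint_pos(): joint angles.
- telemetry.read_joint_velocities(): joint speeds.
- telemetry.read_joint_efforts(): joint torques, N m.
- telemetry.read_eef_pos(): TCP position.
- telemetry.read_ee_rot(): TCP orientation.
- telemetry.read_wrist_force(): force on the tool from outside, world axes, zero at the start.
- telemetry.read_wrist_torque(): the same for the moment, N m.
- telemetry.read_gripper_width(): finger opening in m.
- telemetry.read_gripper_force(): force on a finger pad.
Only numpy, scipy, OpenCV 4.12 (cv2) and the standard library are available. Lean on these libraries where they do the work, as an engineer would, in place of code of your own. Each camera call takes 0.05 s, during which the arm holds its last target. There are 200 camera calls.

## Working session

There is one attempt and no reset: what is moved stays moved. The work goes in short steps, each a Python script; the robot and the scene stay as the last script left them, time stands still between calls to the robot, and variables do not carry over. Pictures are saved under pics/ and viewed, at most 10 in all, crops included, and the job is handed in when it is done.

```bash
mkdir -p pics; ls; cat > h.py <<'E'
import numpy as np, cv2
from station import ctrl, planner, camera, order, boxes_of, silhouettes, telemetry as T
def world(pic,p):
    return np.array(pic["attitude"])@np.array(p)+np.array(pic["xyz"])
def ray(pic,u,v,z):
    d=np.array(pic["attitude"])@np.array([(u-pic["cx"])/pic["fx"],(v-pic["cy"])/pic["fy"],1.])
    o=np.array(pic["xyz"]); return o+d*(z-o[2])/d[2]
def down(yaw):  # tool y axis (closing) at angle yaw from world x ... x axis at yaw
    c,s=np.cos(yaw),np.sin(yaw)
    return np.array([[c,s,0],[s,-c,0],[0,0,-1.]])
E
python3 - <<'E'
from h import *
a=camera("top");b=camera("scene")
cv2.imwrite("pics/top.png",a["frame"]);cv2.imwrite("pics/scene.png",b["frame"])
np.set_printoptions(precision=4,suppress=True)
print(a["xyz"],a["attitude"],a["fx"],b["xyz"]); print(T.read_ee_rot(),T.read_time_s())
for n in ["heater","lid_edge","lid_press","place","block_a","bottle","tip_box","tube_rack"]:
  for nm,c in (("top",a),("scene",b)):
    for d in boxes_of(c,n): print(n,nm,round(d["p"],2),world(c,d["centre"]))
E
```

```text
pics
[ 0.3363 -0.0849  1.5427] [[ 0.0161 -0.9925  0.1209]
 [-0.9999 -0.0166 -0.0038]
 [ 0.0057 -0.1208 -0.9927]] 498.7818378183695 [ 1.071  -0.0497  1.0167]
[[-0.9496  0.3134 -0.0005]
 [ 0.3134  0.9496 -0.0009]
 [ 0.0002 -0.0011 -1.    ]] 0.1
heater top 0.96 [0.6228 0.1693 0.1212]
heater scene 0.97 [0.6862 0.1593 0.1203]
lid_edge top 0.56 [0.6259 0.1699 0.1244]
lid_edge scene 0.96 [0.6416 0.1705 0.1228]
lid_press top 0.58 [0.628  0.1639 0.125 ]
lid_press scene 0.56 [0.6389 0.1689 0.1203]
block_a top 0.96 [ 0.6172 -0.1769  0.0483]
block_a top 0.82 [ 0.5007 -0.3388  0.0485]
block_a top 0.68 [ 0.4494 -0.1601  0.0485]
block_a top 0.68 [0.6279 0.1733 0.1224]
block_a top 0.56 [ 0.3683 -0.4443  0.045 ]
block_a scene 0.96 [ 0.6356 -0.1762  0.0439]
block_a scene 0.92 [ 0.4669 -0.1567  0.0448]
block_a scene 0.8 [ 0.3785 -0.4437  0.0484]
block_a scene 0.65 [ 0.52   -0.3346  0.0462]
bottle scene 0.58 [ 0.7513 -0.3292  0.1625]
tip_box top 0.65 [ 0.311  -0.2506  0.0602]
tip_box top 0.6 [ 0.613  -0.1764  0.0455]
tip_box scene 0.96 [ 0.3396 -0.25    0.0617]
tube_rack top 0.75 [0.3831 0.0224 0.0566]
tube_rack scene 0.83 [0.3993 0.031  0.0591]
```

View pics/top.png

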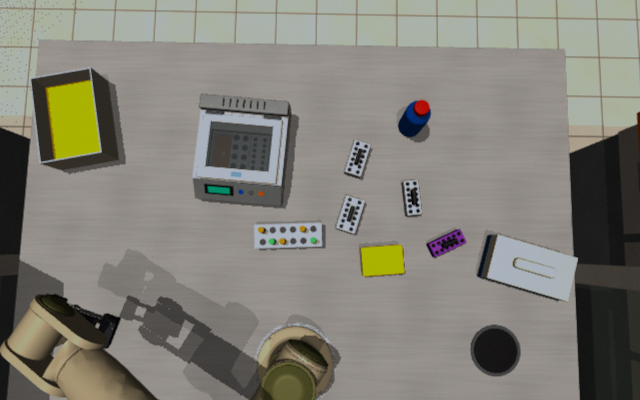

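View pics/scene.png

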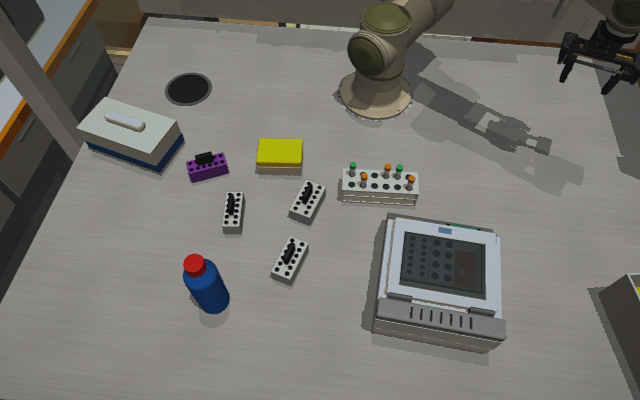

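The top picture shows the heater at about (240,150) with its mark at (236,174), and the bare place at the left (+y) of the window. The three white blocks are at (358,159), (350,214) and (412,198), and the purple decoy is at (446,242). The rack at (289,235) stands in front of the heater's -y half. Next I'll take a close look over the heater.

```bash
cat >> h.py <<'E'
np.set_printoptions(precision=4,suppress=True)
def wrist():
    p=np.array(T.read_eef_pos());R=np.array(T.read_ee_rot());w=camera("wrist")
    M=np.array(w["tool_from_camera"]); w["attitude"]=R@M[:3,:3]; w["xyz"]=p+R@M[:3,3]; return w
def tilt(yaw,a):
    """tool in heading yaw: closing axis horizontal, pointing down tilted forward by a (a=pi/2: horizontal ahead)"""
    c,s=np.cos(yaw),np.sin(yaw)
    z=np.array([c*np.sin(a),s*np.sin(a),-np.cos(a)]); y=np.array([-s,c,0.]); return np.c_[np.cross(y,z),y,z]
E
python3 - <<'E'
from h import *
print(tilt(0,0))
for p,R in [((.45,.17,.38),tilt(0,0)),((.54,.17,.3),tilt(0,0)),((.48,.22,.14),tilt(0,1.4)),((.48,.22,.14),tilt(0,1.1)),((.6,.22,.3),tilt(0,1.4)),((.6,.22,.3),tilt(0,1.1)),((.6,.22,.2),tilt(0,.5)),((.6,.22,.3),tilt(0,.5))]: print(p,planner.solve_ik(p,R))
ctrl.move_ptp((.45,.17,.38),tilt(0,0))
w=wrist(); print(w["tool_from_camera"],w["fx"],T.read_time_s())
cv2.imwrite("pics/w1.png",w["frame"])
for n in ["heater","lid_edge","lid_press","tube_rack"]:
    for d in boxes_of(w,n): print(n,round(d["p"],2),world(w,d["centre"]))
E
```

```text
[[-1. -0.  0.]
 [ 0.  1.  0.]
 [-0.  0. -1.]]
(0.45, 0.17, 0.38) [ 0.117   0.1684  1.4811 -0.      1.4921 -1.4538]
(0.54, 0.17, 0.3) [ 0.0981  0.4059  1.374  -0.      1.3617 -1.4727]
(0.48, 0.22, 0.14) [0.3159 0.6197 2.1776 3.4971 1.0745 1.4513]
(0.48, 0.22, 0.14) [0.3012 0.4886 2.1399 3.613  0.6215 1.318 ]
(0.6, 0.22, 0.3) [0.2353 0.3953 1.8376 3.6092 0.5349 1.2017]
(0.6, 0.22, 0.3) None
(0.6, 0.22, 0.2) [ 0.1956  0.5085  1.5577 -0.1683  0.5899 -1.2583]
(0.6, 0.22, 0.3) [ 0.1956  0.4031  1.4378 -0.1287  0.8129 -1.3099]
[[-0.0003 -0.9527 -0.304   0.0791]
 [ 1.     -0.0003 -0.0003  0.001 ]
 [ 0.0002 -0.304   0.9527 -0.0821]
 [ 0.      0.      0.      1.    ]] 359.41803069187 2.575
heater 0.69 [0.545  0.1674 0.1191]
lid_edge 0.77 [0.5964 0.1707 0.1179]
lid_press 0.82 [0.5968 0.1686 0.1222]
tube_rack 0.63 [0.3805 0.0315 0.0591]
tube_rack 0.44 [0.5478 0.169  0.1182]
```

View pics/w1.png

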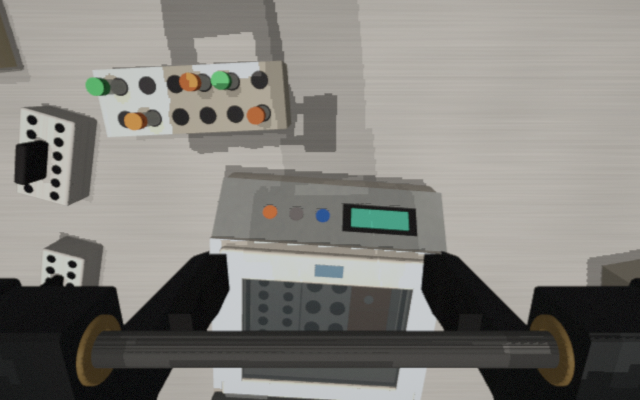

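```bash
cat > m.py <<'E'
from h import *
class P(dict):pass
def blobs(w,lo,hi,roi,mina=15):
    f=cv2.cvtColor(w["frame"],cv2.COLOR_BGR2HSV); m=cv2.inRange(f,np.array(lo),np.array(hi)); k=np.zeros_like(m); x0,y0,x1,y1=roi; k[y0:y1,x0:x1]=255; m&=k
    n,_,s,c=cv2.connectedComponentsWithStats(m); return [(c[i],s[i,4]) for i in range(1,n) if s[i,4]>=mina]
E
python3 - <<'E'
from m import *
w=wrist(); a=camera("top")
# wrist blobs
for nm,lo,hi,z,roi in [("lcd",(60,60,60),(95,255,255),.08,(200,190,450,250)),("orange",(5,120,120),(20,255,255),.08,(240,190,340,240)),("blue",(100,120,60),(125,255,255),.08,(300,200,345,235)),("mark",(95,40,60),(125,255,255),.125,(290,255,370,285))]:
    for c,s in blobs(w,lo,hi,roi): print(nm,c,s,ray(w,*c,z))
for nm,lo,hi,z,roi in [("mark",(95,30,60),(125,255,255),.125,(215,165,255,182))]:
    for c,s in blobs(a,lo,hi,roi,5): print("top",nm,c,s,ray(a,*c,z))
# lid front edge line: brightness gradient along columns
g=cv2.cvtColor(w["frame"],cv2.COLOR_BGR2GRAY).astype(float)
for u in (240,260,280,300,360,380,400,415):
    col=g[235:285,u]; print(u,col[::2].astype(int))
for u in (195,230,): print(cv2.cvtColor(a["frame"],cv2.COLOR_BGR2GRAY)[165:195,u])
E
```

```text
lcd [379.6672 218.883 ] 1145 [0.5107 0.2333 0.08  ]
orange [269.6776 211.3487] 152 [0.5017 0.1093 0.08  ]
blue [322.6466 214.9098] 133 [0.5059 0.1688 0.08  ]
mark [328.8452 270.7387] 310 [0.552  0.1755 0.125 ]
top mark [235.6329 173.8861] 79 [0.5512 0.1761 0.125 ]
240 [132 123 113 177 172 152 111 153 199 203 203 203 203 203 203 203 203 202
 203 203 202 203 201 201 200]
260 [117 115  89 152 164 147 143 110 161 197 203 203 203 203 204 203 203 203
 202 203 203 203 150  58  57]
280 [118 118 114  93 138 146 147 124 119 179 201 203 202 203 202 202 203 203
 203 202 202 203 198 116  86]
300 [117 117 117 113 108 157 147 146 104 121 187 201 203 203 202 202 203 202
 203 203 203 202 201 187  89]
360 [118 116 117 118 115  85 108 155 146 145 110 138 187 202 202 203 202 202
 203 203 202 202 202 202 201]
380 [117 120 119 119 120 115  90 115 143 145 142 108 160 196 202 203 203 202
 203 203 203 202 202 203 203]
400 [105 119 119 119 118 116 116  99 134 143 143 120 117 175 199 203 203 203
 202 203 202 202 203 202 202]
415 [ 45 117 118 117 117 116 114  83 110 155 144 143 105 152 201 203 203 203
 202 203 202 202 202 202 203]
[181 182 181 181 152 102  97 110 121 127 134 139 144 149 152 155 159 161
 163 166 171 175 176 177 176 176 174 170 168 161]
[ 67  69  67 136 182 181 177 173 170 169 142  84  53  38  16  16  19  18
  19  19  18  19  21  19  24  23  23  25  27  25]
```

The mark comes out at (0.552, 0.176) from both cameras, and the heater yaw is about -0.07. Now I'll press the catch.

```bash
cat >> h.py <<'E'
YAW=-0.071; HO=np.array([.6294,.1703,0.])
def HW(x,y,z):
    c,s=np.cos(YAW),np.sin(YAW); return HO+np.array([c*x-s*y,s*x+c*y,z])
def hook_R(a): 
    R=tilt(YAW,a); return R*np.array([-1,-1,1])   # camera on top
def lid_pts(th,a=1.3,y=.06,r=.175):
    n=np.array([np.sin(th),np.cos(th)]);u=np.array([-np.cos(th),np.sin(th)]);z=np.array([np.sin(a),-np.cos(a)]);x=np.array([np.cos(a),np.sin(a)])
    p=np.array([.095,.118])+r*u-(.005+.009*abs(x@n))*n-.064*z
    return HW(p[0],y,p[1])
E
python3 - <<'E'
from h import *
R=hook_R(1.3)
for th in (.17,.5,.8,1.0,1.1,1.2,1.24): print(th,lid_pts(th),planner.solve_ik(lid_pts(th),R))
for d in (.1,): print(planner.solve_ik(HW(-.144-d,.06,.14),R),planner.solve_ik(HW(-.144-d,.06,.30),R))
ctrl.gripper_close(10)
Rd=tilt(YAW,0); m=HW(-.078,0,.125+.064)
ctrl.move_ptp(m+[0,0,.012],Rd)
hit=ctrl.move_straight(m-[0,0,.0055],max_speed=.03,f_stop=30)
print(hit,T.read_eef_pos()-m,T.read_wrist_force(),T.read_gripper_width())
ctrl.move_straight(m+[0,0,.06],max_speed=.12)
w=wrist(); cv2.imwrite("pics/w2.png",w["frame"]); print(T.read_time_s(),T.read_wrist_force())
for n in ["lid_edge","lid_press"]:
    for d in boxes_of(w,n): print(n,round(d["p"],2),world(w,d["centre"]))
s=camera("scene")
for n in ["lid_edge","lid_press"]:
    for d in boxes_of(s,n): print(n,round(d["p"],2),world(s,d["centre"]))
E
```

```text
0.17 [0.4925 0.2402 0.151 ] [ 0.3833  0.5718  2.0873  3.7234  0.878  -1.8386]
0.5 [0.5071 0.2391 0.2069] [ 0.3672  0.4484  2.0462  3.7942  0.7387 -1.9605]
0.8 [0.5362 0.2371 0.2518] [ 0.3381  0.3878  1.9605  3.8701  0.6135 -2.0856]
1.0 [0.5628 0.2352 0.276 ] [ 0.3143  0.3795  1.8835  3.9244  0.5392 -2.1694]
1.1 [0.5779 0.2341 0.2861] [ 0.3018  0.3847  1.8405  3.9518  0.5057 -2.21  ]
1.2 [0.594  0.233  0.2945] [ 0.2893  0.3955  1.7952  3.979   0.4749 -2.2492]
1.24 [0.6007 0.2325 0.2974] [ 0.2843  0.4013  1.7765  3.9897  0.4634 -2.2644]
[ 0.5303  0.5382  2.2764  3.8271  1.0373 -1.7834] [ 0.5303  0.0918  2.1908  4.1865  0.6819 -2.3181]
False [-0.0001  0.0001 -0.005 ] [-2.5483  0.2044  5.4707] 0.0006983856578886815
6.4917 [-0.0349 -0.2956 -0.2775]
lid_edge 0.72 [0.5596 0.1742 0.1512]
lid_press 0.75 [0.5589 0.1715 0.1547]
lid_edge 0.78 [0.6414 0.1707 0.1344]
lid_edge 0.35 [0.6863 0.1585 0.13  ]
lid_press 0.7 [0.6389 0.1709 0.1369]
```

```bash
python3 - <<'E'
from h import *
R=hook_R(1.3)
t0=T.read_time_s()
ctrl.move_straight(HW(-.18,.03,.36),max_speed=.4)
ctrl.move_ptp(HW(-.24,.06,.32),R)
print(T.read_time_s()-t0)
e=lid_pts(.17); e[2]=.123+.064*np.cos(1.3)
ctrl.move_straight(e-.07*np.array([np.cos(YAW),np.sin(YAW),0]),max_speed=.25)
print(T.read_time_s()-t0,T.read_wrist_force())
h=ctrl.move_straight(e,max_speed=.12,f_stop=12); print("in",h,T.read_wrist_force(),T.read_eef_pos()-e)
if not h:
    for th in (.3,.5,.7,.9,1.05,1.15):
        h=ctrl.move_straight(lid_pts(th),max_speed=.2,f_stop=25)
        if h: print("stopped",th); break
    print(T.read_wrist_force(),T.read_time_s()-t0)
    if not h: print(ctrl.move_straight(lid_pts(1.27),max_speed=.08,f_stop=14),T.read_eef_pos(),lid_pts(1.2),T.read_wrist_force())
s=camera("scene"); cv2.imwrite("pics/s2.png",s["frame"][150:400,300:640].repeat(2,0).repeat(2,1)[:, :])
print(T.read_time_s())
E
```

```text
4.066599999999999
4.941599999999999 [ 0.6511 -0.0578  0.2702]
in False [-0.0399  0.2079 -0.0447] [-0.0005 -0.      0.    ]
[-0.2541  0.6811 -0.053 ] 7.5083
True [0.5958 0.2333 0.2932] [0.594  0.233  0.2945] [-14.486   -0.5523   1.4027]
14.5583
```

View pics/s2.png

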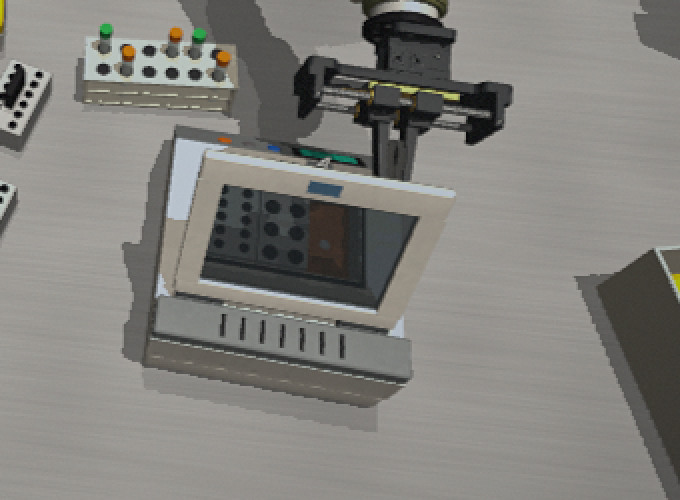

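The lid is up at its stop: the scene picture shows it leaning, with the bare copper place under the right-hand (+y) side. Now I'll back off, look into the well, and then look at the blocks.

```bash
python3 - <<'E'
from h import *
R=hook_R(1.3)
t0=T.read_time_s()
p=np.array(T.read_eef_pos())
ctrl.move_straight(p-.11*np.array([np.cos(YAW),np.sin(YAW),-.5]),max_speed=.35)
ctrl.open_jaws()
ctrl.move_ptp(HW(-.16,.056,.36),tilt(YAW,0))
w=wrist(); cv2.imwrite("pics/w3.png",w["frame"])
for n in ["place","well","lid_press"]:
    for d in boxes_of(w,n): print(n,round(d["p"],2),world(w,d["centre"]))
print(HW(-.01,.0565,.065),T.read_time_s()-t0)
np.savez("w3.npz",**w)
ctrl.move_ptp((.45,-.24,.40),tilt(0,0))
w=wrist(); cv2.imwrite("pics/w4.png",w["frame"]); np.savez("w4.npz",**w)
for d in boxes_of(w,"block_a"): print("block",round(d["p"],2),world(w,d["centre"]))
np.savez("w4s.npz",masks=np.array([d["mask"] for d in silhouettes(w,"block_a")]))
print(T.read_time_s())
E
```

```text
place 0.7 [0.6293 0.2253 0.0687]
well 0.78 [0.5363 0.1876 0.1042]
lid_press 0.83 [0.7129 0.1622 0.127 ]
[0.6234 0.2274 0.065 ] 5.566700000000001
block 0.93 [ 0.4455 -0.1629  0.0409]
block 0.89 [ 0.4896 -0.339   0.0413]
block 0.8 [ 0.3639 -0.435   0.039 ]
22.025
```

View pics/w3.png

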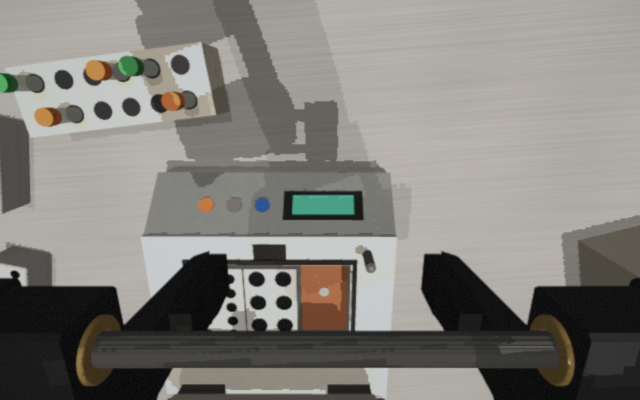

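View pics/w4.png

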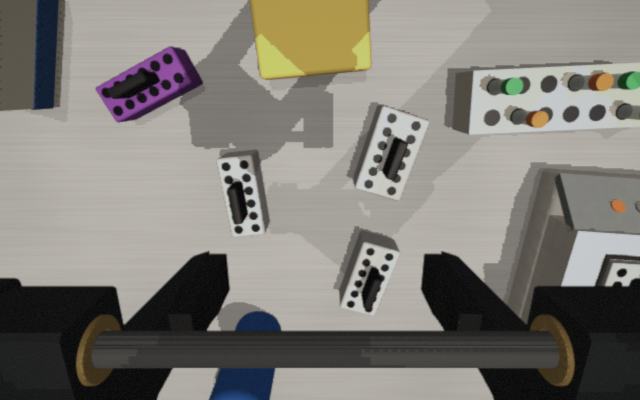

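```bash
python3 - <<'E'
from h import *
w=dict(np.load("w4.npz"));f=w["frame"]
hsv=cv2.cvtColor(f,cv2.COLOR_BGR2HSV);g=cv2.cvtColor(f,cv2.COLOR_BGR2GRAY)
for nm,(u,v) in dict(L=(240,195),F=(392,152),N=(370,272)).items():
    m=np.zeros_like(g);m[v-58:v+58,u-55:u+55]=255
    if nm=="L": m[:,290:]=0
    print(nm,[int(np.percentile(g[v-40:v+40,u-25:u+25],q)) for q in (50,80,90)], f[v-40:v+40,u-25:u+25].reshape(-1,3)[g[v-40:v+40,u-25:u+25].ravel()>195].mean(0))
    for th in (190,):
        b=cv2.inRange(f,np.array([th]*3),np.array([255]*3))&m
        n,l,s,c=cv2.connectedComponentsWithStats(b);k=1+np.argmax(s[1:,4])
        pts=np.argwhere(l==k)[:,::-1]
        P=np.array([ray(w,x,y,.046)[:2] for x,y in pts],np.float32)
        r=cv2.minAreaRect(P*1000); print(th,r,s[k,4]); bx=cv2.boxPoints(r);print(bx.round(1).tolist())
w=dict(np.load("w3.npz"));f=w["frame"].astype(int)
for v in (275,300,318): print(v,[tuple(f[v,u]) for u in range(292,308,2)],'|',[tuple(f[v,u]) for u in range(344,364,2)])
for u in (315,335): print(u,[tuple(f[v,u]) for v in range(254,274,2)])
E
```

```text
L [162, 194, 202] [199.4875 202.6882 199.7477]
190 ((502.3423767089844, -346.2449951171875), (100.69105529785156, 37.32748794555664), 6.7128214836120605) 423
[[450.20001220703125, -333.6000061035156], [454.5, -370.70001220703125], [554.5, -358.8999938964844], [550.2000122070312, -321.79998779296875]]
F [160, 201, 203] [198.3111 202.37   200.1566]
190 ((448.0777893066406, -157.82666015625), (56.2928352355957, 101.75003814697266), 72.92871856689453) 1817
[[391.20001220703125, -169.8000030517578], [488.3999938964844, -199.6999969482422], [505.0, -145.89999389648438], [407.70001220703125, -116.0]]
N [133, 193, 199] [195.0355 200.3603 199.3589]
190 ((620.9443969726562, -175.87103271484375), (46.862308502197266, 100.72003173828125), 74.81044006347656) 512
[[566.2000122070312, -185.3000030517578], [663.4000244140625, -211.6999969482422], [675.7000122070312, -166.5], [578.5, -140.10000610351562]]
275 [(np.int64(187), np.int64(194), np.int64(198)), (np.int64(184), np.int64(191), np.int64(195)), (np.int64(129), np.int64(134), np.int64(138)), (np.int64(77), np.int64(81), np.int64(83)), (np.int6
[... 2513 characters left out ...]
nt64(41)), (np.int64(51), np.int64(58), np.int64(73)), (np.int64(81), np.int64(111), np.int64(162)), (np.int64(71), np.int64(103), np.int64(160)), (np.int64(71), np.int64(105), np.int64(164)), (np.int64(71), np.int64(103), np.int64(160))]
335 [(np.int64(202), np.int64(204), np.int64(200)), (np.int64(202), np.int64(204), np.int64(201)), (np.int64(197), np.int64(199), np.int64(196)), (np.int64(58), np.int64(60), np.int64(61)), (np.int64(36), np.int64(38), np.int64(41)), (np.int64(50), np.int64(58), np.int64(73)), (np.int64(82), np.int64(111), np.int64(163)), (np.int64(71), np.int64(104), np.int64(161)), (np.int64(71), np.int64(103), np.int64(160)), (np.int64(71), np.int64(103), np.int64(160))]
```

From the picture, the tops measure roughly 37 (left), 56 (front) and 47 mm (near the bottle), each an underestimate. So the one at (0.62, -0.176) is likely the 53 mm block, and I'll feel it first.

```bash
cat >> h.py <<'E'
A=.35
def tcp_for(under,yaw,a=A,h=.071): # TCP so the grasp point is h above the block's underside centre
    return np.array(under)+[0,0,h]-.045*tilt(yaw,a)[:,2]
E
python3 - <<'E'
from h import *
t0=T.read_time_s()
yb=-.265;c=np.array([.621,-.176,0])
print([planner.solve_ik(p,tilt(y,A)) for p,y in ((tcp_for(c,yb),yb),(tcp_for(HW(-.01,.0565,.065),YAW),YAW),(tcp_for(HW(-.2,.0565,.13),YAW),YAW))])
ctrl.move_ptp(c+[0,0,.17],tilt(yb,0))
print("down stop",ctrl.move_straight(c+[0,0,.092],max_speed=.12,f_stop=10))
ctrl.gripper_close(6)
print("width",T.read_gripper_width(),T.read_gripper_force(),T.read_wrist_force())
w=wrist(); cv2.imwrite("pics/w5.png",w["frame"]); np.savez("w5.npz",**w)
print(T.read_time_s())
E
```

```text
[array([-0.4843,  0.6333,  1.5788,  0.1342,  0.5913, -1.8888]), array([ 0.2063,  0.591 ,  1.4497, -0.1356,  0.7679, -1.2117]), array([ 0.3338,  0.186 ,  1.8602, -0.193 ,  0.781 , -1.0502])]
down stop False
width 0.0528903088132153 5.962261881795712 [-0.1641 -2.183   1.4156]
24.6167
```

View pics/w5.png

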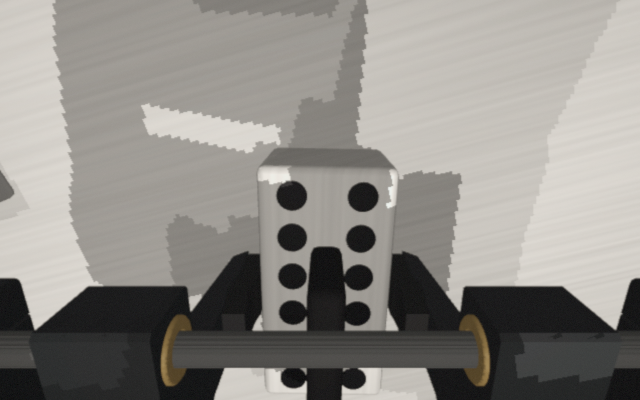

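The width is 52.9 mm, so this is the block that fits. The picture shows it squarely between the jaws, with the near top edge of the block at v≈167. I'll use that edge to find its centre along the lug, then grip the lug tilted and lift.

```bash
python3 - <<'E'
from h import *
w=dict(np.load("w5.npz")); yb=-.265
p=np.array(T.read_eef_pos());R=np.array(T.read_ee_rot())
e1=R.T@(ray(w,328,167,.046)-p); e2=R.T@(ray(w,322,392,.046)-p); print("near/far end in tool",e1,e2)
dx=(e1[0]-.053)      # block centre along tool x (tool x = -heading)
print("dx",dx,"alt",(e1[0]+e2[0])/2)
c=p+R@np.array([dx,0,0]); c[2]=0
t0=T.read_time_s()
ctrl.open_jaws()
ctrl.move_straight(p+[0,0,.05],max_speed=.2)
ctrl.move_straight(tcp_for(c,yb)+[0,0,.03],ori=tilt(yb,A),max_speed=.15)
print("stop",ctrl.move_straight(tcp_for(c,yb),max_speed=.12,f_stop=8))
ctrl.gripper_close(45)
print("lug width",T.read_gripper_width())
ctrl.move_straight(tcp_for(c,yb)+[0,0,.19],max_speed=.25)
w=wrist(); cv2.imwrite("pics/w6.png",w["frame"]); np.savez("w6.npz",**w)
print(T.read_wrist_force(),T.read_wrist_torque(),T.read_gripper_width(),T.read_time_s(),c)
E
```

```text
near/far end in tool [0.0524 0.002  0.0462] [-0.0506 -0.0004  0.0462]
dx -0.0006301969291407916 alt 0.0008979599120627728
stop False
lug width 0.011046986957721211
[-0.1079 -0.7408 -5.576 ] [ 0.0915  0.3845 -0.0006] 0.01140542495107531 28.7167 [ 0.6217 -0.1765  0.    ]
```

View pics/w6.png

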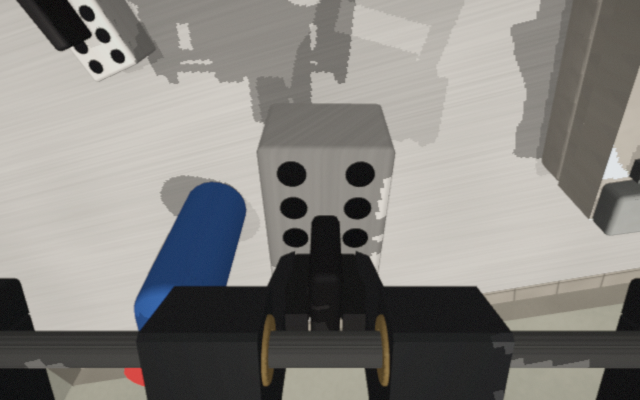

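```bash
python3 - <<'E'
from h import *
w=dict(np.load("w6.npz"));R=w["attitude"]
p=np.array(T.read_eef_pos());c=np.array([.6217,-.1765,0])
print("tcp err",p-(tcp_for(c,-.265)+[0,0,.19]))
c[2]=.19; yb=-.265; h=np.array([np.cos(yb),np.sin(yb),0]);l=np.array([-h[1],h[0],0])
def proj(q):
    d=R.T@(q-w["xyz"]); return np.array([w["cx"]+w["fx"]*d[0]/d[2],w["cy"]+w["fy"]*d[1]/d[2]])
for z in (.046,0):
    for s in (.0265,-.0265): print(z,s,proj(c-.053*h+s*l+[0,0,z]))
w=dict(np.load("w3.npz"))
inv=lambda q:(lambda d:(np.cos(YAW)*d[0]+np.sin(YAW)*d[1],-np.sin(YAW)*d[0]+np.cos(YAW)*d[1]))(q-HO)
for n,u,v,z in (("block edge",296.5,275,.111),("block edge",297.5,318,.111),("blk/blk",246,290,.111),("wall,105",348,275,.105),("wall.105",352,275,.105),("rim",356,275,.105),("wall",347,318,.105),("rim",355.5,318,.105),("left rim?",187,262,.105),("front rim",315,259,.105),("front cop",315,265,.105),("front floor",315,265,.065),("pin",358,248,.143),("mark? lcd",323,206,.08)): print(n,np.round(inv(ray(w,u,v,z)),4))
print("floor right",inv(ray(w,346,300,.065)),"left",inv(ray(w,302,300,.065)))
m=cv2.inRange(cv2.cvtColor(w["frame"],cv2.COLOR_BGR2HSV),np.array((60,60,60)),np.array((95,255,255)))[190:225,270:380];ys,xs=np.nonzero(m);print("lcd",inv(ray(w,xs.mean()+270,ys.mean()+190,.08)))
crop=w["frame"][235:335,170:370];cv2.imwrite("pics/w3c.png",cv2.resize(crop,None,fx=4,fy=4,interpolation=cv2.INTER_CUBIC))
E
```

```text
tcp err [-0.0006  0.0002 -0.0024]
0.046 0.0265 [394.4428 153.6649]
0.046 -0.0265 [249.4341 153.7184]
0 0.0265 [379.2951 104.5346]
0 -0.0265 [265.8036 104.5759]
block edge [-0.0563  0.0277]
block edge [-0.0045  0.0275]
blk/blk [-0.0388 -0.0256]
wall,105 [-0.053   0.0813]
wall.105 [-0.053   0.0855]
rim [-0.053   0.0897]
wall [-0.0002  0.0812]
rim [-0.0002  0.0905]
left rim? [-0.0682 -0.0861]
front rim [-0.0716  0.0468]
front cop [-0.0647  0.0467]
front floor [-0.044   0.0455]
pin [-0.1015  0.0871]
mark? lcd [-0.1211  0.055 ]
floor right (np.float64(0.002801379610829844), np.float64(0.08241596276428505)) left (np.float64(0.0027921571043732765), np.float64(0.029438907395593492))
lcd (np.float64(-0.12277506882974319), np.float64(0.05486542341940829))
```

View pics/w3c.png

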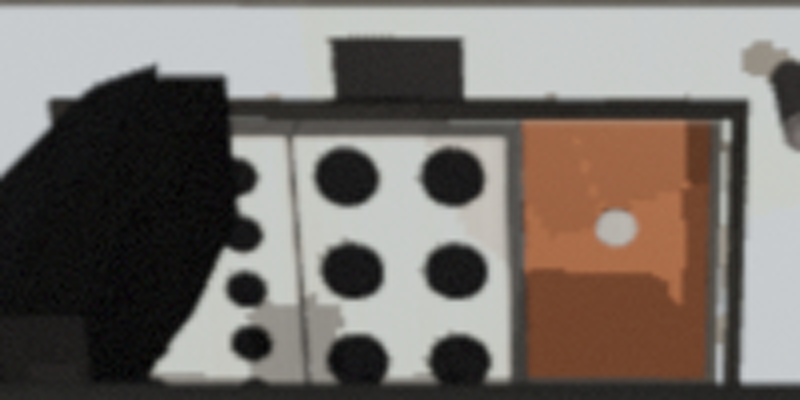

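```bash
cat > ins.py <<'E'
from h import *
def under():
    """heater-frame position of the held block's underside centre"""
    p=np.array(T.read_eef_pos())+.045*np.array(T.read_ee_rot())[:,2]-[0,0,.071]-HO
    c,s=np.cos(YAW),np.sin(YAW); return np.array([c*p[0]+s*p[1],-s*p[0]+c*p[1],p[2]])
def go(x,y,z,**k): return ctrl.move_straight(tcp_for(HW(x,y,z),YAW),**k)
def insert(tries,x0=-.0105,y0=.0553,top=.116):
    for dx,dy in tries:
        go(x0+dx,y0+dy,top,max_speed=.1)
        ctrl.hold(.15)
        h=go(x0+dx,y0+dy,.062,max_speed=.04,f_stop=10)
        u=under(); print(dx,dy,h,u,T.read_wrist_force(),T.read_wrist_torque(),T.read_gripper_width(),round(T.read_time_s(),1))
        if u[2]<.069: return True
        if u[2]<.102: return False
    return False
E
python3 - <<'E'
from ins import *
R=tilt(YAW,A)
ctrl.move_ptp(tcp_for(HW(-.2,.0553,.16),YAW),R)
go(-.12,.0553,.135,max_speed=.2)
go(-.0105,.0553,.128,max_speed=.15)
print(under(),T.read_wrist_force(),T.read_time_s())
print(insert([(0,0),(0,-.0015),(0,.0015)]))
w=wrist();cv2.imwrite("pics/w7.png",w["frame"])
E
```

```text
[-0.0112  0.0555  0.1281] [ 0.2041 -0.1951 -5.0005] 31.8417
0 0 True [-0.0105  0.0552  0.065 ] [ 0.1847 -0.3972  5.914 ] [-0.0224 -0.0073 -0.0547] 0.011602225132038962 33.4
True
```

The block went home on the first try, with its underside at 65 mm. Now I'll release it, back out and check.

```bash
python3 - <<'E'
from ins import *
ctrl.open_jaws(); print(T.read_wrist_force())
p=np.array(T.read_eef_pos());R=tilt(YAW,A)
ctrl.move_straight(p-.05*R[:,2],max_speed=.15)
ctrl.move_straight(tcp_for(HW(-.2,.056,.2),YAW),max_speed=.3)
ctrl.move_ptp(HW(-.16,.056,.36),tilt(YAW,0))
w=wrist(); s=camera("scene"); t=camera("top")
cv2.imwrite("pics/end.png",np.hstack([cv2.resize(w["frame"][150:400,100:500],(400,300)),cv2.resize(s["frame"][40:400,50:540],(400,300))]))
for n in ("lid_press","block_a","bottle","tip_box","tube_rack"):
    for d in boxes_of(s,n): print(n,round(d["p"],2),world(s,d["centre"]))
print(T.read_time_s(),T.read_wrist_force())
E
```

```text
[0.311  0.2807 0.031 ]
lid_press 0.67 [0.69   0.1652 0.2185]
block_a 0.76 [ 0.4672 -0.1527  0.0439]
block_a 0.74 [ 0.5209 -0.3333  0.0479]
block_a 0.67 [ 0.3799 -0.4457  0.0489]
block_a 0.66 [0.691  0.1656 0.2174]
bottle 0.68 [ 0.7524 -0.3272  0.1641]
bottle 0.59 [0.6884 0.1691 0.2208]
tip_box 0.71 [ 0.3391 -0.2444  0.0637]
tip_box 0.21 [0.7039 0.1558 0.1455]
tube_rack 0.6 [0.3995 0.0327 0.0576]
36.8917 [0.1577 1.2145 0.6632]
```

View pics/end.png

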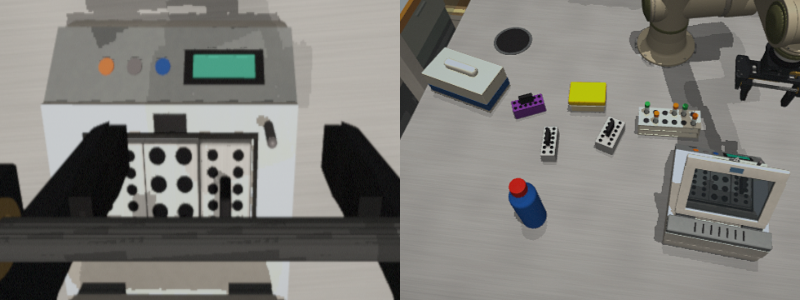

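The left half shows the block sitting level and straight in the third place, with its lug at (225,190). The right half shows the lid still up at its stop, and the other blocks, bottle, tip box and rack where they were.

```bash
python3 -c "
from h import *
print(order.finish_job())"
```

```text
the job is handed in; nothing more can be done
None
```

The job is handed in at about 37 s: the lid is open at its stop, and the 53 mm block (felt at 52.9 mm) is straight and fully home in the empty place. The other two blocks, the bottle, the tip box and the tube rack stand where they were.

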